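Line up the pastry shop's tins by height

ROBOT

A 6-joint arm with a two-finger parallel gripper is mounted at the origin on the work surface. World frame = base frame: x ahead of the robot, y to its left, z up, the work surface at z = 0. Lengths are in mm, angles in degrees, forces in N, time in s.
With the tool pointing down it reaches from about 350 to 850 mm from the base axis. Payload 8.1 kg.
Tool frame: the origin (TCP) lies at the very end of the fingers, on their centre line; the grasp point (between the pads) lies r.tcp_to_grasp behind it (r.tcp_to_grasp is the distance from the TCP to the grasp point, in mm); z points along the fingers, y is the line along which they close (so a half turn about z gives the same grasp; the last joint's range is limited). The gripper opens to 85 mm and grips with 20 to 120 N. Pads are 22 mm wide; open, the fingers measure 114 mm over their backs; the gripper's body (76 mm by 85 mm) begins 54 mm behind the grasp point. The pads swing forward as they close: fully open they stand 13 mm farther back than shut.
Start: joints at [-73.018, 7.471, 85.268, -0, 87.261, -4.893], TCP at [223.575, -556.794, 231.292] pointing down, gripper open.
Joint ranges: [-169.43, 169.43], [-51.17, 129.36], [1.28, 143.12], [-76.62, 256.62], [0, 156.53], [-152.29, 152.29]. Speed limits (degrees/s): [136.94, 136.94, 159.86, 180, 180, 180].

INTERFACE

Orientations are given as [roll, pitch, yaw] about the fixed x, y, z axes, in that order (R = Rz(yaw) Ry(pitch) Rx(roll)).
In Python, from bench import sense, viewer, order, r gives the robot as it stands.
- The arm moves only by the tool carry_out, never from a script. Its argument "increments" is one flat list of numbers, 7 for each row, row after row: the shift along the tool's x, y, z as a fraction of full scale, then the turn, a rotation vector about the tool's x, y, z as a fraction of full scale, then the opening, from -1 (shut) to 1 (fully open). A call has exactly 10 rows; each row is the pose to reach, as a shift and turn from the pose commanded when the call began, along the tool's axes at that moment, turning the shorter way round; what a row does not reach only later rows make up. Full scale, the value 1, is 400 mm for a shift and 2 pi rad for a turn. A row lasts 1/8 s, in which the tool goes at most 62.5 mm and 10.7 degrees, less where a joint would pass 70% of its speed; a pose out of reach is approached as far as the arm can. A call with a number of a shift or a turn outside -1 to 1 is refused whole. A call with a gripper value outside its range is refused whole. The fingers move at their own pace and stop on an object; "force" is the grip in N (left out, the last holds). Time passes only in rows, so rows that repeat a pose let the fingers close, or fill a call up. It gives the time, the measured TCP pose, the force, the opening and the grip force at its end, in the units of the state.
- sense(): the state, without advancing time (a new reading comes with each control period).
- viewer.snapshot(name): name is "scene" or "top" or "wrist"; returns the picture (400x640x3 uint8, red, green, blue); there is no depth.
- viewer.get_calibration(name): a dict with "fx", "fy", "cx", "cy" (pixels), "k1" (the pictures are not rectified: a ray, as slopes to the right and down, at radius r is drawn at 1 + k1 r^2 times it, then the intrinsics apply), "R" (3x3) and "t" (3): a world point X has camera coordinates R X + t. Camera axes: x right, y down, z forward; pixel columns grow to the right and rows downward; lengths in mm; the calibration is good to about 2 mm. A picture is of the moment at which its call begins: read the wrist's pose just before it. get_calibration takes no time and is no camera call; for the wrist camera it gives the pose at the moment of the call.
- order.hand_in(): hands the job in; it is judged then, once.
The state is a dict: "time": time; "joint_pos": joint angles; "qd": joint speeds; "joint_efforts": joint torques, N m; "tool_pos": TCP position; "tcp_rot": TCP orientation; "ft_force": force on the tool from outside, world axes, zero at the start; "wrist_torque": the same for the moment, N m; "finger_gap": finger opening in mm; "grip_force": force on a finger pad.
Only numpy, scipy, OpenCV 4.12 (cv2) and the standard library are available. Lean on these libraries where they do the work, as an engineer would, in place of code of your own. Each camera call takes 0.05 s, during which the arm holds its last target. There are 200 camera calls.

TASK

Set the four metal tins out on the gold discs of the display board, one to a disc, upright and centred on it, in order of height: the tallest on the disc at the end next to the service bell, stepping down to the shortest at the end next to the orange carton. Leave the bell and the carton where they stand.

Things in the scene. Friction and masses are not known exactly. Their poses are not given: they have to be found in the camera images.
- tin_tallest: the tallest of four loose round plain metal tins with flat closed lids, standing upright on the marble counter: solid-sided cylinder, 62 mm diameter, 105 mm high; origin at the centre of its underside, z up along its axis; 70 to 220 g by size, varying by 20 percent
- tin_second: the second tallest of four loose round plain metal tins with flat closed lids, standing upright on the marble counter: solid-sided cylinder, 54 mm diameter, 85 mm high; origin at the centre of its underside, z up along its axis; 70 to 220 g by size, varying by 20 percent
- tin_third: the third tallest (second shortest) of four loose round plain metal tins with flat closed lids, standing upright on the marble counter: solid-sided cylinder, 47 mm diameter, 65 mm high; origin at the centre of its underside, z up along its axis; 70 to 220 g by size, varying by 20 percent
- tin_shortest: the shortest of four loose round plain metal tins with flat closed lids, standing upright on the marble counter: solid-sided cylinder, 40 mm diameter, 45 mm high; origin at the centre of its underside, z up along its axis; 70 to 220 g by size, varying by 20 percent
- disc_1: gold cake disc, the one at the board's right-hand (-y) end as the robot sees it; four alike in a row, 88 mm apart centre to centre; 74 mm diameter, 3 mm thick, fixed on a dark wooden board (110 x 370 x 12 mm): its top is 15 mm above the counter; origin at the centre of its underside; y along the row (to the left), x across it, away from the robot
- disc_2: gold cake disc, second from the right; four alike in a row, 88 mm apart centre to centre; 74 mm diameter, 3 mm thick, fixed on a dark wooden board (110 x 370 x 12 mm): its top is 15 mm above the counter; origin at the centre of its underside; y along the row (to the left), x across it, away from the robot
- disc_3: gold cake disc, third from the right; four alike in a row, 88 mm apart centre to centre; 74 mm diameter, 3 mm thick, fixed on a dark wooden board (110 x 370 x 12 mm): its top is 15 mm above the counter; origin at the centre of its underside; y along the row (to the left), x across it, away from the robot
- disc_4: gold cake disc, the one at the board's left-hand (+y) end; four alike in a row, 88 mm apart centre to centre; 74 mm diameter, 3 mm thick, fixed on a dark wooden board (110 x 370 x 12 mm): its top is 15 mm above the counter; origin at the centre of its underside; y along the row (to the left), x across it, away from the robot
- bell: steel dome service bell, 80 mm diameter, 62 mm high, loose, standing on the counter just beyond one end of the board (either end), in line with the row, 118 mm from the centre of the nearest disc; origin at the centre of its underside
- carton: small closed orange pastry carton with white bands, 85 x 85 mm, 53 mm high, loose, standing on the counter just beyond the other end of the board, 118 mm from the nearest disc; origin at the centre of its underside
Not all that is in view belongs to the job. Leave any purple look-alike of the tin_third alone.

How it is judged:
By the outcome, as a careful person would: the job done as asked, in the order asked, and still so for the second after the job is handed in, with the robot touching nothing.
It also fails if it takes over 120 s, if anything falls off the work surface, if the arm or the gripper's body presses on something with over 40 N, if the wrist force passes 120 N, or if a joint passes its speed limit or range.

## Working session

There is one attempt and no reset: what is moved stays moved. The work goes in short steps, Python scripts to look and compute and a tool call to move; the robot and the scene stay as the last step left them, time stands still between calls to the robot, and variables do not carry over. Pictures are saved under pics/ and viewed, at most 14 in all, crops included, and the job is handed in when it is done.

Besides the shell and the picture viewer there is one more tool, called after "Emit:" in YAML: its name, and indented under it one key for each argument. carry_out: Moves the arm, as the interface text tells. Its arguments: {"type":"object","properties":{"increments":{"type":"array"},"force":{"type":"number"}},"required":["increments"]}

```bash
ls; mkdir -p pics; python3 - <<'E'
from bench import sense, viewer, order, r
import cv2,numpy as np
for n in("scene","top"):
    im=viewer.snapshot(n); cv2.imwrite(f"pics/{n}0.png",im[:,:,::-1])
    c=viewer.get_calibration(n); print(n,{k:np.round(v,4).tolist() for k,v in c.items()})
s=sense();print(s,r.tcp_to_grasp)
E
```

```text
pics
scene {'fx': 375.1066, 'fy': 375.1066, 'cx': 317.5906, 'cy': 199.9394, 'k1': -0.0635, 'R': [[-0.7906, 0.6123, -0.0037], [0.4907, 0.63, -0.602], [-0.3662, -0.4777, -0.7985]], 't': [399.0456, -235.7277, 1052.9338]}
top {'fx': 402.3247, 'fy': 402.3247, 'cx': 319.9475, 'cy': 201.5039, 'k1': -0.0408, 'R': [[0.0249, -0.9987, -0.0444], [-0.9945, -0.0202, -0.1027], [0.1017, 0.0467, -0.9937]], 't': [33.6171, 522.9887, 787.7878]}
{'time': 0.1, 'joint_pos': array([-7.30179805e+01,  7.51285474e+00,  8.53220589e+01,  1.34306042e-03,
        8.72625254e+01, -4.89527244e+00]), 'qd': array([-0.00486133, -0.13689773, -0.11970181,  0.04729507,  0.07191804,
       -0.02443204]), 'joint_efforts': array([ 2.22264345e-03, -5.70951319e+01, -5.01942301e+01, -1.93187097e-04,
        8.13948456e-03, -4.43319902e-05]), 'tool_pos': array([ 223.43441487, -556.31342245,  230.33712089]), 'tcp_rot': array([-1.79903031e+02, -9.65145396e-03,  2.18772185e+01]), 'ft_force': array([-0.30475471, -0.94532824,  0.58014381]), 'wrist_torque': array([-0.04284261,  0.02339093,  0.00486837]), 'grip_force': 0.0, 'finger_gap': 85.06718306597375} 18.700000000000003
```

View pics/scene0.png

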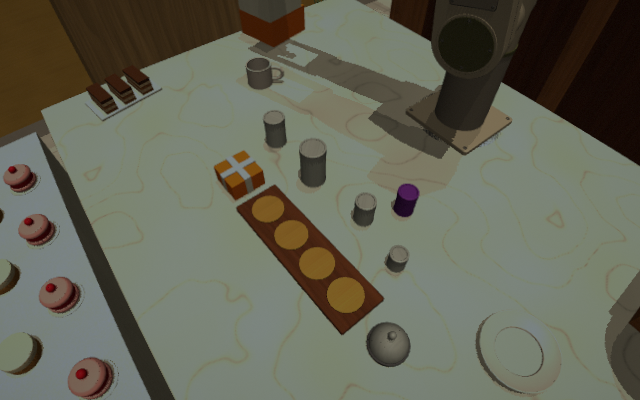

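View pics/top0.png

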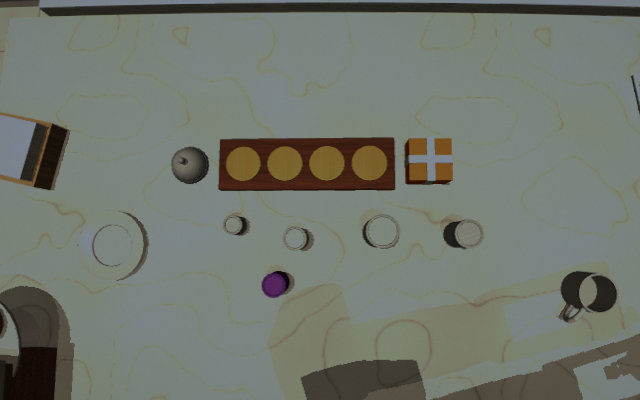

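The bell is on the left (+y) of the board at top-view (190,165), and the carton is on the right at (430,160), so tallest→disc_4 and shortest→disc_1. In the top view the tins are at about (235,225) shortest, (295,238) third, (382,231) tallest and (468,234) second. The purple decoy is at (275,284).

```bash
python3 - <<'E'
import cv2,numpy as np
a=cv2.imread("pics/top0.png")[200:265,210:500]; b=cv2.imread("pics/scene0.png")[100:280,250:430]
g=lambda i:(255*(i/255.)**.6).astype('uint8')
cv2.imwrite("pics/c0.png",np.vstack([cv2.resize(g(a),(780,175),interpolation=2),np.pad(cv2.resize(g(b),(420,420),interpolation=2),((0,0),(0,360),(0,0)))]))
t=cv2.cvtColor(cv2.imread("pics/top0.png"),40); s=cv2.cvtColor(cv2.imread("pics/scene0.png"),40)
for n,i,P in(("top",t,[(382,231),(382,246),(340,240),(469,234),(455,234),(235,225),(243,163),(295,238),(430,145)]),("scene",s,[(313,146),(313,165),(275,116),(275,135),(364,200),(364,215),(398,253),(398,263),(340,200),(267,210)])):
    print(n,[(p,i[p[1],p[0]].tolist()) for p in P])
E
```

```text
top [((382, 231), [55, 21, 133]), ((382, 246), [39, 26, 128]), ((340, 240), [25, 45, 124]), ((469, 234), [35, 26, 127]), ((455, 234), [30, 24, 116]), ((235, 225), [48, 25, 133]), ((243, 163), [21, 163, 122]), ((295, 238), [60, 17, 135]), ((430, 145), [104, 34, 143])]
scene [((313, 146), [25, 39, 112]), ((313, 165), [30, 36, 56]), ((275, 116), [27, 40, 114]), ((275, 135), [27, 44, 58]), ((364, 200), [25, 40, 114]), ((364, 215), [26, 40, 51]), ((398, 253), [25, 40, 115]), ((398, 263), [30, 41, 50]), ((340, 200), [42, 42, 134]), ((267, 210), [18, 185, 124])]
```

View pics/c0.png

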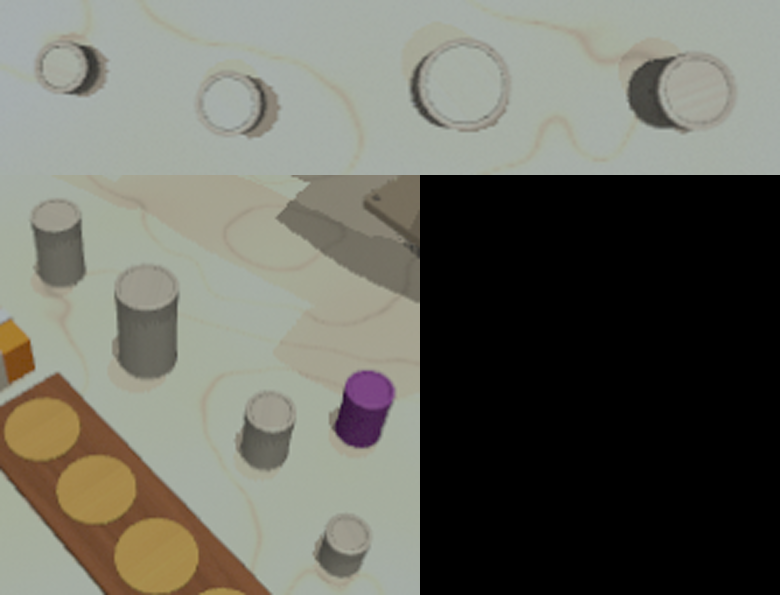

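The crop shows the lids clearly in both views. In full-image pixels (top / scene):
- shortest: (233.4,224.9) / (398.7,253.9)
- third: (295.5,238.7) / (365.7,202)
- tallest: (382.5,231.6) / (313,148.4)
- second: (468.8,233.8) / (274.4,117.1)

Next I triangulate the tins and discs.

```bash
cat > h.py <<'E'
from bench import sense, viewer, order, r
import cv2,numpy as np
from scipy.spatial.transform import Rotation as Ro
def ray(c,p):
    K=np.array([[c["fx"],0,c["cx"]],[0,c["fy"],c["cy"]],[0,0,1.]])
    d=(np.array(p,float)-[c["cx"],c["cy"]])/[c["fx"],c["fy"]]; u=d.copy()
    for _ in range(20): u=d/(1+c["k1"]*(u@u))
    R=np.array(c["R"]); return -R.T@np.array(c["t"]), R.T@np.array([*u,1.])
def plane(c,p,z):
    o,d=ray(c,p); return (o+d*(z-o[2])/d[2])[:2]
def proj(c,X):
    q=np.array(c["R"])@X+np.array(c["t"]); u=q[:2]/q[2]; u=u*(1+c["k1"]*(u@u))
    return u*[c["fx"],c["fy"]]+[c["cx"],c["cy"]]
def tri(rays):
    A=b=0
    for o,d in rays:
        d=d/np.linalg.norm(d); P=np.eye(3)-np.outer(d,d); A=A+P; b=b+P@o
    X=np.linalg.solve(A,b); return X,max(np.linalg.norm(np.cross(X-o,d/np.linalg.norm(d))) for o,d in rays)
def gold(im,amin=200):
    h=cv2.cvtColor(im,cv2.COLOR_RGB2HSV); m=cv2.inRange(h,(17,110,70),(28,255,255))
    m=cv2.morphologyEx(m,cv2.MORPH_OPEN,np.ones((3,3),'uint8'))
    cs=cv2.findContours(m,0,2)[0]
    return [cv2.fitEllipse(cv2.convexHull(k)) for k in cs if cv2.contourArea(k)>amin]
def go(p,yaw,down=180):
    """7-number row, tool to world TCP p, pointing down at yaw, from now"""
    s=sense(); R0=Ro.from_euler('xyz',s["tcp_rot"],degrees=True)
    d=R0.inv().apply(np.array(p)-s["tool_pos"])/400
    w=(R0.inv()*Ro.from_euler('xyz',[180,0,yaw],degrees=True)).as_rotvec()/(2*np.pi)
    return np.round(np.r_[d,w],4).tolist()
E
python3 - <<'E'
from h import *
ct,cs=viewer.get_calibration("top"),viewer.get_calibration("scene")
T=dict(short=((233.4,224.9),(398.7,253.9)),third=((295.5,238.7),(365.7,202)),tall=((382.5,231.6),(313,148.4)),second=((468.8,233.8),(274.4,117.1)))
for k,(a,b) in T.items():
    X,e=tri([ray(ct,a),ray(cs,b)]); h=dict(short=45,third=65,tall=105,second=85)[k]
    print(k,X.round(1),round(e,1),"top@h",plane(ct,a,h).round(1),"scene@h",plane(cs,b,h).round(1))
I={n:cv2.imread(f"pics/{n}0.png")[:,:,::-1].copy() for n in("top","scene")}
gt=sorted(gold(I["top"]),key=lambda e:e[0][0]); gs=sorted([e for e in gold(I["scene"]) if 240<e[0][0]<375],key=lambda e:-e[0][0])
print(len(gt),len(gs),[np.round(e[0],1).tolist() for e in gt],[np.round(e[0],1).tolist() for e in gs])
for a,b in zip(gt,gs):
    X,e=tri([ray(ct,a[0]),ray(cs,b[0])]); print(X.round(1),round(e,1),plane(ct,a[0],15).round(1),plane(cs,b[0],15).round(1))
print(viewer.get_calibration("wrist"))
E
```

```text
short [469.6 217.9  40.6] 0.6 top@h [469.9 216.3] scene@h [471.4 219.6]
third [445.1  90.1  58.3] 0.7 top@h [445.5  88.9] scene@h [448.5  93.9]
tall [461.5 -73.  100.1] 0.6 top@h [461.8 -72.8] scene@h [464.  -68.6]
second [ 460.9 -234.    82.3] 1.4 top@h [ 461.8 -234.1] scene@h [ 461.6 -230. ]
5 4 [[242.9, 163.4], [284.5, 163.2], [326.5, 162.9], [369.0, 162.6], [418.7, 171.5]] [[345.4, 294.7], [316.6, 263.1], [290.8, 234.6], [267.6, 208.7]]
[600.4 210.5  14.1] 0.4 [600.5 210. ] [600.4 211. ]
[602.4 122.5  14.1] 0.3 [602.4 122.2] [602.5 123.1]
[604.3  34.6  13.8] 0.2 [604.3  34.4] [604.6  35.4]
[606.4 -53.4  13.9] 0.2 [606.3 -53.5] [606.6 -52.5]
{'fx': 313.85560243409304, 'fy': 313.85560243409304, 'cx': 323.2431689355452, 'cy': 198.91397149699856, 'k1': -0.03149582876410518, 'R': array([[ 0.37296104, -0.92784591, -0.00142238],
       [-0.89536757, -0.36030711,  0.26171686],
       [-0.24334541, -0.09633664, -0.96514365]]), 't': array([-599.90967419,  -34.19101873,  377.98356083])}
```

The discs and lids triangulate consistently: spacing is 88 mm, disc tops are at about 14 mm, and the lids are at about 41, 58, 100 and 82 mm. The first move brings the tool to an intermediate pose at yaw 90.

```bash
python3 - <<'E'
from h import *
print(go([440,-150,230],90))
E
```

```text
[0.8809, -0.7409, 0.0022, -0.0002, -0.0002, -0.1892]
```

Emit:
carry_out:
  increments: [0.1,-0.08,0,0,0,-0.02,1,0.22,-0.18,0,0,0,-0.045,1,0.34,-0.28,0,0,0,-0.07,1,0.46,-0.38,0,0,0,-0.095,1,0.58,-0.48,0,0,0,-0.12,1,0.7,-0.58,0,0,0,-0.145,1,0.8,-0.67,0,0,0,-0.17,1,0.86,-0.72,0,0,0,-0.185,1,0.88,-0.74,0.002,0,0,-0.189,1,0.88,-0.74,0.002,0,0,-0.189,1]

```text
time: 1.35
tool_pos: [439.7, -150.8, 230.1]
tcp_rot: [-180.0, -0.0, 89.9]
ft_force: [-0.8, 0.2, 1.0]
finger_gap: 85.5
grip_force: 0.0
```

```bash
python3 - <<'E'
from h import *
s=sense();print(s["time"],s["tool_pos"],s["tcp_rot"],s["joint_pos"].round(1))
c=viewer.get_calibration("wrist"); im=viewer.snapshot("wrist"); cv2.imwrite("pics/w1.png",im[:,:,::-1])
for X in([461.8,-72.8,105],[461.8,-234,85],[606.4,-53.4,15]): print(proj(c,np.array(X)))
print(-np.array(c["R"]).T@c["t"])
print(go([461.8,-72.8,180],90))
E
```

```text
1.35 [ 439.74545684 -150.75685921  230.09511611] [-1.79952986e+02 -5.14160969e-03  8.99124192e+01] [-25.2 -13.9 105.9  -0.   88.  -25.1]
[349.99173158  98.12089736]
[345.01736815 266.32889671]
[476.5040182   84.10384108]
[440.05844389 -85.18781171 372.66961336]
[0.1968, 0.0551, 0.1254, -0.0001, 0.0, -0.0004]
```

View pics/w1.png

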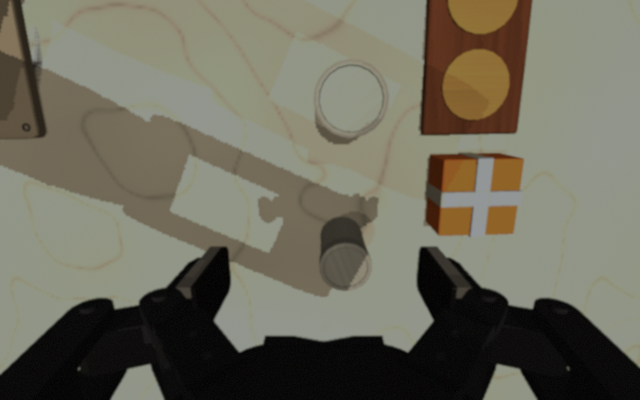

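The wrist view confirms the estimates. The tall lid is at (351,98) against a predicted (350,98), the second lid at (345,267) against (345,266), and disc_1 at (476,84) as predicted. Next I descend on the tallest tin and grip it.

Emit:
carry_out:
  increments: [0.06,0.02,0,0,0,0,1,0.14,0.05,0.03,0,0,0,1,0.195,0.057,0.1,0,0,0,1,0.195,0.057,0.19,0,0,0,1,0.195,0.057,0.28,0,0,0,1,0.195,0.057,0.36,0,0,0,1,0.195,0.057,0.41,0,0,0,1,0.195,0.057,0.437,0,0,0,1,0.195,0.057,0.437,0,0,0,1,0.195,0.057,0.437,0,0,0,-1]
  force: 40

```text
time: 2.65
tool_pos: [463.6, -73.6, 56.8]
tcp_rot: [179.9, 0.0, 89.9]
ft_force: [0.6, 0.5, 0.3]
finger_gap: 69.8
grip_force: 0.0
```

Emit:
carry_out:
  increments: [0,0,0,0,0,0,-1,0,0,0,0,0,0,-1,0,0,0,0,0,0,-1,0,0,0,0,0,0,-1,0,0,0,0,0,0,-1,0,0,0,0,0,0,-1,0,0,0,0,0,0,-1,0,0,0,0,0,0,-1,0,0,0,0,0,0,-1,0,0,0,0,0,0,-1]

```text
time: 3.9
tool_pos: [463.7, -73.4, 57.0]
tcp_rot: [179.9, 0.1, 89.9]
ft_force: [-3.0, -0.8, 5.9]
finger_gap: 61.2
grip_force: 42.8
```

```bash
python3 - <<'E'
from h import *
print(sense()["tool_pos"]); print(go([600.5,210.2,150],90), go([600.5,210.2,72],90))
E
```

```text
[463.70758991 -73.38515276  57.04405445]
[0.7092, 0.3415, -0.2325, 0.0003, 0.0002, -0.0002] [0.7094, 0.3411, -0.0375, 0.0003, 0.0002, -0.0002]
```

Emit:
carry_out:
  increments: [0,0,-0.05,0,0,0,-1,0,0,-0.14,0,0,0,-1,0.07,0.03,-0.21,0,0,0,-1,0.19,0.09,-0.232,0,0,0,-1,0.32,0.16,-0.232,0,0,0,-1,0.45,0.22,-0.232,0,0,0,-1,0.57,0.28,-0.232,0,0,0,-1,0.66,0.32,-0.232,0,0,0,-1,0.7,0.338,-0.232,0,0,0,-1,0.709,0.341,-0.232,0,0,0,-1]

```text
time: 5.15
tool_pos: [599.5, 211.0, 148.1]
tcp_rot: [-180.0, 0.0, 90.0]
ft_force: [-0.9, 0.2, -1.9]
finger_gap: 61.3
grip_force: 44.7
```

```bash
python3 - <<'E'
from h import *
s=sense();print(s["tool_pos"],s["tcp_rot"],s["ft_force"]); print(go([600.5,210.2,72.5],90))
E
```

```text
[599.51847462 210.95040643 148.09807697] [-1.79961584e+02  2.26499684e-02  8.99831468e+01] [-0.89907521  0.23782629 -1.93759203]
[-0.0018, 0.0026, 0.189, -0.0001, 0.0001, -0.0]
```

Emit:
carry_out:
  increments: [-0.001,0.002,0.04,0,0,0,-1,-0.001,0.002,0.09,0,0,0,-1,-0.001,0.002,0.13,0,0,0,-1,-0.001,0.002,0.16,0,0,0,-1,-0.001,0.002,0.175,0,0,0,-1,-0.001,0.002,0.182,0,0,0,-1,-0.001,0.002,0.185,0,0,0,-1,-0.001,0.002,0.187,0,0,0,-1,-0.001,0.002,0.187,0,0,0,-1,-0.001,0.002,0.187,0,0,0,-1]

```text
time: 6.4
tool_pos: [600.6, 210.1, 74.0]
tcp_rot: [180.0, -0.0, 89.9]
ft_force: [-0.3, -0.6, -3.2]
finger_gap: 61.0
grip_force: 44.7
```

Emit:
carry_out:
  increments: [0,0,0.002,0,0,0,-1,0,0,0.004,0,0,0,-1,0,0,0.005,0,0,0,-1,0,0,0.005,0,0,0,-1,0,0,0.005,0,0,0,-1,0,0,0.005,0,0,0,0.6,0,0,0.005,0,0,0,0.8,0,0,0.005,0,0,0,1,0,0,0.005,0,0,0,1,0,0,0.005,0,0,0,1]

```text
time: 7.65
tool_pos: [600.5, 210.0, 71.7]
tcp_rot: [180.0, 0.0, 89.9]
ft_force: [0.6, -0.3, 0.7]
finger_gap: 85.2
grip_force: 0.0
```

```bash
python3 - <<'E'
from h import *
s=sense();print(s["tool_pos"],s["finger_gap"]); print(go([600.5,210.2,180],90))
E
```

```text
[600.49210601 209.99590135  71.65239213] 85.15891404898971
[0.0005, 0.0, -0.2709, 0.0, 0.0, -0.0002]
```

Emit:
carry_out:
  increments: [0,0,-0.06,0,0,0,1,0,0,-0.15,0,0,0,1,0,0,-0.24,0,0,0,1,0,-0.02,-0.27,0,0,0,1,0.005,-0.11,-0.27,0,0,0,1,0.01,-0.21,-0.27,0,0,0,1,0.015,-0.29,-0.27,0,0,0,1,0.017,-0.325,-0.27,0,0,0,1,0.017,-0.326,-0.27,0,0,0,1,0.017,-0.326,-0.27,0,0,0,1]

```text
time: 8.9
tool_pos: [470.8, 216.9, 179.7]
tcp_rot: [180.0, 0.0, 89.9]
ft_force: [-0.5, 0.6, 0.6]
finger_gap: 85.3
grip_force: 0.0
```

```bash
python3 - <<'E'
from h import *
s=sense();print(s["tool_pos"],s["tcp_rot"])
c=viewer.get_calibration("wrist"); im=viewer.snapshot("wrist"); cv2.imwrite("pics/w2.png",im[:,:,::-1])
for X in([470,217,45],[445.5,89.5,65],[600.5,210,120],[600.5,210,15]): print(proj(c,np.array(X)))
print(go([470,217,8],90))
E
```

```text
[470.81308973 216.91255456 179.65685221] [1.79971717e+02 2.41861407e-03 8.99043201e+01]
[321.9678295  188.43185571]
[296.62981624 323.0456014 ]
[510.6301183  223.12903089]
[451.17756436 188.20857086]
[0.0003, -0.0024, 0.4291, 0.0001, 0.0, -0.0003]
```

View pics/w2.png

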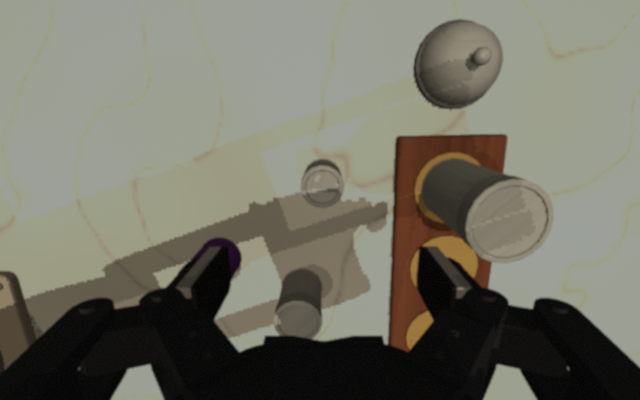

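The short lid is at (322,187) and the third lid at (298,320), both as predicted. The placed tall lid is at about (508,221) against a predicted (510,223), so it is upright and centred within about 2 mm. Next I pick the shortest tin.

Emit:
carry_out:
  increments: [0,-0.002,0.06,0,0,0,1,0,-0.002,0.15,0,0,0,1,0,-0.002,0.24,0,0,0,1,0,-0.002,0.32,0,0,0,1,0,-0.002,0.38,0,0,0,1,0,-0.002,0.41,0,0,0,1,0,-0.002,0.425,0,0,0,1,0,-0.002,0.427,0,0,0,1,0,-0.002,0.427,0,0,0,1,0,-0.002,0.427,0,0,0,-1]
  force: 35

```text
time: 10.2
tool_pos: [470.0, 217.3, 9.8]
tcp_rot: [179.9, -0.0, 89.9]
ft_force: [-0.4, -1.2, -0.3]
finger_gap: 69.5
grip_force: 0.0
```

Emit:
carry_out:
  increments: [0,0,0,0,0,0,-1,0,0,0,0,0,0,-1,0,0,0,0,0,0,-1,0,0,0,0,0,0,-1,0,0,0,0,0,0,-1,0,0,0,0,0,0,-1,0,0,0,0,0,0,-1,0,0,0,0,0,0,-1,0,0,0,0,0,0,-1,0,0,0,0,0,0,-1]

```text
time: 11.45
tool_pos: [469.6, 217.2, 9.4]
tcp_rot: [180.0, -0.0, 89.9]
ft_force: [-0.9, -0.4, 5.4]
finger_gap: 39.1
grip_force: 35.3
```

```bash
python3 - <<'E'
from h import *
s=sense();print(s["tool_pos"],s["ft_force"]); print(go([606.4,-53.3,130],90))
E
```

```text
[469.63499439 217.16498435   9.38866185] [-0.8505914  -0.43775094  5.44785215]
[-0.6756, 0.3431, -0.3015, 0.0001, -0.0, -0.0002]
```

Emit:
carry_out:
  increments: [0,0,-0.06,0,0,0,-1,0,0,-0.16,0,0,0,-1,-0.05,0.02,-0.26,0,0,0,-1,-0.16,0.08,-0.3,0,0,0,-1,-0.29,0.145,-0.3,0,0,0,-1,-0.42,0.21,-0.3,0,0,0,-1,-0.54,0.275,-0.3,0,0,0,-1,-0.64,0.325,-0.3,0,0,0,-1,-0.675,0.343,-0.3,0,0,0,-1,-0.676,0.343,-0.3,0,0,0,-1]

```text
time: 12.7
tool_pos: [605.8, -54.0, 128.3]
tcp_rot: [-179.9, -0.0, 89.8]
ft_force: [-0.3, 0.3, -0.7]
finger_gap: 39.0
grip_force: 35.5
```

```bash
python3 - <<'E'
from h import *
s=sense();print(s["tool_pos"],s["ft_force"]); print(go([606.4,-53.3,24.5],90))
E
```

```text
[605.83421758 -53.98664853 128.262634  ] [-0.27443621  0.28869782 -0.66850704]
[0.0016, 0.0017, 0.2594, -0.0002, -0.0001, -0.0005]
```

Emit:
carry_out:
  increments: [0.001,0.001,0.05,0,0,0,-1,0.001,0.001,0.11,0,0,0,-1,0.001,0.001,0.17,0,0,0,-1,0.001,0.001,0.22,0,0,0,-1,0.001,0.001,0.243,0,0,0,-1,0.001,0.001,0.25,0,0,0,-1,0.001,0.001,0.256,0,0,0,-1,0.001,0.001,0.259,0,0,0,-1,0.001,0.001,0.259,0,0,0,-1,0.001,0.001,0.259,0,0,0,-1]

```text
time: 13.95
tool_pos: [606.7, -53.3, 25.7]
tcp_rot: [180.0, 0.0, 89.9]
ft_force: [-0.1, 0.3, -0.8]
finger_gap: 39.1
grip_force: 35.5
```

Emit:
carry_out:
  increments: [0,0,0.001,0,0,0,-1,0,0,0.003,0,0,0,-1,0,0,0.004,0,0,0,-1,0,0,0.004,0,0,0,-1,0,0,0.004,0,0,0,-1,0,0,0.004,0,0,0,0,0,0,0.004,0,0,0,0.5,0,0,0.004,0,0,0,1,0,0,0.004,0,0,0,1,0,0,0.004,0,0,0,1]

```text
time: 15.2
tool_pos: [606.5, -53.2, 23.6]
tcp_rot: [-180.0, -0.0, 89.9]
ft_force: [-0.0, -0.5, 0.1]
finger_gap: 85.3
grip_force: 0.0
```

```bash
python3 - <<'E'
from h import *
s=sense();print(s["tool_pos"],s["finger_gap"]); print(go([606.4,-53.3,150],90),go([461.8,-233,150],90),go([461.8,-233,45],90))
E
```

```text
[606.46861324 -53.22497786  23.63206901] 85.34408217547129
[-0.0002, -0.0002, -0.3159, -0.0, -0.0, -0.0002] [-0.45, -0.361, -0.3159, -0.0, -0.0, -0.0002] [-0.45, -0.361, -0.0534, -0.0, -0.0, -0.0002]
```

Next is the second tin.

Emit:
carry_out:
  increments: [0,0,-0.06,0,0,0,1,0,0,-0.16,0,0,0,1,0,0,-0.26,0,0,0,1,-0.04,-0.03,-0.316,0,0,0,1,-0.13,-0.1,-0.316,0,0,0,1,-0.24,-0.19,-0.316,0,0,0,1,-0.35,-0.28,-0.316,0,0,0,1,-0.43,-0.345,-0.316,0,0,0,1,-0.45,-0.361,-0.316,0,0,0,1,-0.45,-0.361,-0.316,0,0,0,1]

```text
time: 16.45
tool_pos: [461.9, -233.2, 150.3]
tcp_rot: [180.0, -0.0, 89.8]
ft_force: [0.3, 0.2, 0.3]
finger_gap: 85.2
grip_force: 0.0
```

```bash
python3 - <<'E'
from h import *
s=sense();print(s["tool_pos"])
c=viewer.get_calibration("wrist"); im=viewer.snapshot("wrist"); cv2.imwrite("pics/w3.png",im[:,:,::-1])
for X in([461.8,-233,85],[606.4,-53.3,60]): print(proj(c,np.array(X)))
print(go([461.8,-233,45],90))
E
```

```text
[ 461.88675642 -233.16413005  150.255138  ]
[322.73840071 211.37135576]
[545.33042616 -66.28045556]
[-0.0012, -0.0014, 0.2629, 0.0001, -0.0001, -0.0003]
```

View pics/w3.png

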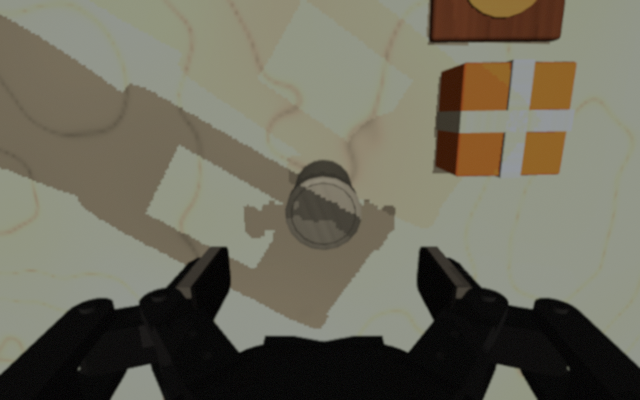

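The second lid is at (323,212) against a predicted (323,211). Now I pick it.

Emit:
carry_out:
  increments: [0,0,0.04,0,0,0,1,0,0,0.1,0,0,0,1,0,0,0.17,0,0,0,1,0,0,0.22,0,0,0,1,0,0,0.25,0,0,0,1,0,0,0.262,0,0,0,1,0,0,0.262,0,0,0,1,0,0,0.262,0,0,0,1,0,0,0.262,0,0,0,-1,0,0,0.262,0,0,0,-1]
  force: 40

```text
time: 17.75
tool_pos: [462.1, -233.3, 45.9]
tcp_rot: [180.0, 0.0, 89.9]
ft_force: [-2.3, 0.2, 8.5]
finger_gap: 53.0
grip_force: 40.3
```

Emit:
carry_out:
  increments: [0,0,0,0,0,0,-1,0,0,0,0,0,0,-1,0,0,0,0,0,0,-1,0,0,0,0,0,0,-1,0,0,0,0,0,0,-1,0,0,0,0,0,0,-1,0,0,0,0,0,0,-1,0,0,0,0,0,0,-1,0,0,0,0,0,0,-1,0,0,0,0,0,0,-1]

```text
time: 19.0
tool_pos: [462.2, -233.3, 46.0]
tcp_rot: [180.0, 0.0, 89.9]
ft_force: [-1.9, 0.6, 5.5]
finger_gap: 53.1
grip_force: 41.9
```

```bash
python3 - <<'E'
from h import *
s=sense();print(s["tool_pos"],s["ft_force"]); print(go([604.4,34.7,130],90))
E
```

```text
[ 462.15710543 -233.29466601   45.95077203] [-1.85310839  0.6450645   5.51088622]
[0.6704, 0.3547, -0.2102, 0.0001, 0.0001, -0.0002]
```

Emit:
carry_out:
  increments: [0,0,-0.05,0,0,0,-1,0,0,-0.14,0,0,0,-1,0.05,0.02,-0.2,0,0,0,-1,0.16,0.08,-0.21,0,0,0,-1,0.29,0.15,-0.21,0,0,0,-1,0.42,0.22,-0.21,0,0,0,-1,0.54,0.285,-0.21,0,0,0,-1,0.63,0.335,-0.21,0,0,0,-1,0.67,0.355,-0.21,0,0,0,-1,0.67,0.355,-0.21,0,0,0,-1]

```text
time: 20.25
tool_pos: [604.0, 35.4, 128.7]
tcp_rot: [-179.9, 0.0, 90.0]
ft_force: [-0.6, -0.4, -1.5]
finger_gap: 53.0
grip_force: 42.5
```

```bash
python3 - <<'E'
from h import *
s=sense();print(s["tool_pos"],s["ft_force"]); print(go([604.4,34.7,61],90))
E
```

```text
[603.9980923   35.42760258 128.6835203 ] [-0.6184612  -0.36494148 -1.46349946]
[-0.0018, 0.0012, 0.1692, -0.0002, 0.0, 0.0]
```

Emit:
carry_out:
  increments: [-0.001,0.001,0.04,0,0,0,-1,-0.001,0.001,0.09,0,0,0,-1,-0.001,0.001,0.13,0,0,0,-1,-0.001,0.001,0.15,0,0,0,-1,-0.001,0.001,0.16,0,0,0,-1,-0.001,0.001,0.166,0,0,0,-1,-0.001,0.001,0.169,0,0,0,-1,-0.001,0.001,0.169,0,0,0,-1,-0.001,0.001,0.169,0,0,0,-1,-0.001,0.001,0.169,0,0,0,-1]

```text
time: 21.5
tool_pos: [604.8, 34.4, 61.9]
tcp_rot: [180.0, -0.0, 89.9]
ft_force: [0.0, -0.2, -1.7]
finger_gap: 53.2
grip_force: 42.5
```

Emit:
carry_out:
  increments: [0,0,0.001,0,0,0,-1,0,0,0.003,0,0,0,-1,0,0,0.004,0,0,0,-1,0,0,0.004,0,0,0,-1,0,0,0.004,0,0,0,-1,0,0,0.004,0,0,0,0.4,0,0,0.004,0,0,0,0.7,0,0,0.004,0,0,0,1,0,0,0.004,0,0,0,1,0,0,0.004,0,0,0,1]

```text
time: 22.75
tool_pos: [604.6, 34.4, 60.0]
tcp_rot: [-180.0, 0.0, 89.9]
ft_force: [0.4, -0.3, 0.3]
finger_gap: 85.1
grip_force: 0.0
```

```bash
python3 - <<'E'
from h import *
s=sense();print(s["tool_pos"],s["finger_gap"]); print(go([446.5,90,150],90))
E
```

```text
[604.57214456  34.4040177   60.01735827] 85.12729540733723
[0.1384, -0.3954, -0.2249, -0.0, 0.0, -0.0002]
```

Emit:
carry_out:
  increments: [0,0,-0.05,0,0,0,1,0,0,-0.13,0,0,0,1,0,0,-0.2,0,0,0,1,0.01,-0.03,-0.225,0,0,0,1,0.05,-0.12,-0.225,0,0,0,1,0.08,-0.23,-0.225,0,0,0,1,0.115,-0.33,-0.225,0,0,0,1,0.135,-0.39,-0.225,0,0,0,1,0.138,-0.395,-0.225,0,0,0,1,0.138,-0.395,-0.225,0,0,0,1]

```text
time: 24.0
tool_pos: [447.8, 89.8, 151.4]
tcp_rot: [179.9, -0.0, 89.9]
ft_force: [-0.2, -0.3, -0.0]
finger_gap: 85.2
grip_force: 0.0
```

```bash
python3 - <<'E'
from h import *
s=sense();print(s["tool_pos"])
c=viewer.get_calibration("wrist"); im=viewer.snapshot("wrist"); cv2.imwrite("pics/w4.png",im[:,:,::-1])
for X in([446.5,90,65],[602.4,122.4,15]): print(proj(c,np.array(X)))
print(plane(c,(310,195),65),go([446.5,90,25],90))
E
```

```text
[447.82701642  89.77594238 151.35579642]
[320.90906485 202.9222972 ]
[495.13842195 152.47397641]
[438.30075587  96.21926438] [0.0009, -0.0041, 0.3152, 0.0003, -0.0, -0.0003]
```

View pics/w4.png

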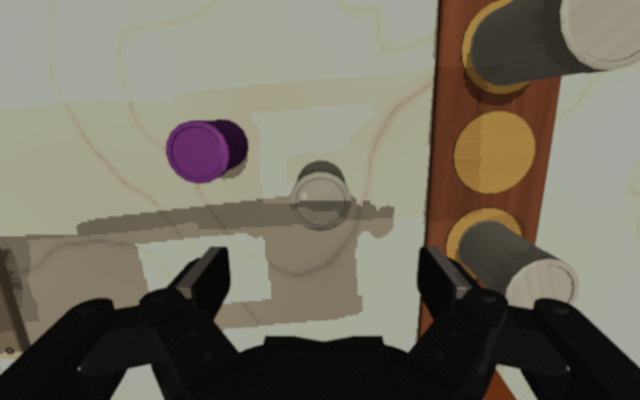

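The third lid is at (321,201) against a predicted (321,203). Disc_2 is at (495,152) as predicted, and the purple tin is clear of the fingers. Now I pick the third tin.

Emit:
carry_out:
  increments: [0,-0.002,0.04,0,0,0,1,0,-0.003,0.11,0,0,0,1,0,-0.003,0.19,0,0,0,1,0,-0.003,0.25,0,0,0,1,0,-0.003,0.29,0,0,0,1,0,-0.003,0.31,0,0,0,1,0,-0.003,0.314,0,0,0,1,0,-0.003,0.314,0,0,0,1,0,-0.003,0.314,0,0,0,-1,0,-0.003,0.314,0,0,0,-1]

```text
time: 25.3
tool_pos: [446.0, 89.9, 25.1]
tcp_rot: [179.9, -0.0, 89.9]
ft_force: [-0.7, -0.8, -0.1]
finger_gap: 51.5
grip_force: 0.0
```

Emit:
carry_out:
  increments: [0,0,0,0,0,0,-1,0,0,0,0,0,0,-1,0,0,0,0,0,0,-1,0,0,0,0,0,0,-1,0,0,0,0,0,0,-1,0,0,0,0,0,0,-1,0,0,0,0,0,0,-1,0,0,0,0,0,0,-1,0,0,0,0,0,0,-1,0,0,0,0,0,0,-1]

```text
time: 26.55
tool_pos: [446.1, 89.9, 25.2]
tcp_rot: [179.9, -0.0, 89.9]
ft_force: [-1.0, 0.9, 6.0]
finger_gap: 46.2
grip_force: 41.0
```

```bash
python3 - <<'E'
from h import *
s=sense();print(s["tool_pos"],s["ft_force"]); print(go([602.4,122.4,150],90))
E
```

```text
[446.09885746  89.91757314  25.20671043] [-0.96857033  0.87357254  5.97108454]
[0.0818, 0.391, -0.3115, 0.0002, -0.0, -0.0002]
```

I mislabelled a disc. From the -y end, disc_2 is at y≈34.6 and disc_3 at y≈122.4, so I put the second tin on disc_2 by mistake. To fix it I'll release the third tin here, move the second tin over to disc_3, then bring the third to disc_2.

Emit:
carry_out:
  increments: [0,0,0,0,0,0,0.5,0,0,0,0,0,0,1,0,0,0,0,0,0,1,0,0,0,0,0,0,1,0,0,0,0,0,0,1,0,0,0,0,0,0,1,0,0,-0.06,0,0,0,1,0,0,-0.16,0,0,0,1,0,0,-0.26,0,0,0,1,0,0,-0.31,0,0,0,1]

```text
time: 27.8
tool_pos: [446.7, 90.0, 151.2]
tcp_rot: [179.8, -0.0, 89.9]
ft_force: [-0.1, 0.2, -0.3]
finger_gap: 85.3
grip_force: 0.0
```

```bash
python3 - <<'E'
from h import *
s=sense();print(s["tool_pos"],s["finger_gap"]); print(go([604.5,34.5,150],90),go([604.5,34.5,60],90))
E
```

```text
[446.70124608  89.95650002 151.20886465] 85.2753112276819
[-0.1381, 0.3947, 0.0044, 0.0006, -0.0001, -0.0002] [-0.1381, 0.3939, 0.2294, 0.0006, -0.0001, -0.0002]
```

Emit:
carry_out:
  increments: [-0.02,0.05,0,0,0,0,1,-0.06,0.15,0,0,0,0,1,-0.1,0.27,0,0,0,0,1,-0.13,0.36,0,0,0,0,1,-0.138,0.394,0,0,0,0,1,-0.138,0.394,0,0,0,0,1,-0.138,0.394,0,0,0,0,1,-0.138,0.394,0.04,0,0,0,1,-0.138,0.394,0.08,0,0,0,1,-0.138,0.394,0.08,0,0,0,1]

```text
time: 29.05
tool_pos: [600.8, 34.6, 113.6]
tcp_rot: [-179.7, -0.0, 89.9]
ft_force: [0.2, -0.5, 0.1]
finger_gap: 85.3
grip_force: 0.0
```

```bash
python3 - <<'E'
from h import *
s=sense();print(s["tool_pos"],s["tcp_rot"]); print(go([604.5,34.5,60],90))
E
```

```text
[600.84431786  34.59143888 113.55739511] [-1.79728374e+02 -6.48166138e-03  8.99269454e+01]
[-0.0002, 0.0098, 0.1338, -0.0008, -0.0, -0.0002]
```

Emit:
carry_out:
  increments: [0,0,0.04,0,0,0,1,0,0,0.08,0,0,0,1,0,0,0.11,0,0,0,1,0,0,0.13,0,0,0,1,0,0,0.133,0,0,0,1,0,0,0.133,0,0,0,1,0,0,0.133,0,0,0,1,0,0,0.133,0,0,0,1,0,0,0.133,0,0,0,1,0,0,0.133,0,0,0,1]

```text
time: 30.3
tool_pos: [603.1, 34.4, 63.4]
tcp_rot: [180.0, -0.0, 89.9]
ft_force: [1.1, 0.0, 0.0]
finger_gap: 85.0
grip_force: 0.0
```

Emit:
carry_out:
  increments: [0,0.003,0.005,0,0,0,1,0,0.003,0.005,0,0,0,1,0,0.003,0.005,0,0,0,-1,0,0.003,0.005,0,0,0,-1,0,0.003,0.005,0,0,0,-1,0,0.003,0.005,0,0,0,-1,0,0.003,0.005,0,0,0,-1,0,0.003,0.005,0,0,0,-1,0,0.003,0.005,0,0,0,-1,0,0.003,0.005,0,0,0,-1]

```text
time: 31.55
tool_pos: [604.4, 34.4, 61.5]
tcp_rot: [180.0, 0.0, 89.9]
ft_force: [0.6, -0.1, 3.5]
finger_gap: 53.2
grip_force: 42.2
```

```bash
python3 - <<'E'
from h import *
s=sense();print(s["tool_pos"],s["tcp_rot"]); print(go([602.4,122.4,s["tool_pos"][2]],90))
E
```

```text
[604.42821216  34.38237097  61.51003929] [1.79974189e+02 1.68846252e-03 8.99177119e+01]
[0.22, -0.0054, -0.0, 0.0001, 0.0, -0.0002]
```

Emit:
carry_out:
  increments: [0,0,-0.03,0,0,0,-1,0,0,-0.07,0,0,0,-1,0.04,-0.001,-0.075,0,0,0,-1,0.1,-0.003,-0.075,0,0,0,-1,0.16,-0.004,-0.075,0,0,0,-1,0.205,-0.005,-0.075,0,0,0,-1,0.22,-0.005,-0.075,0,0,0,-1,0.22,-0.005,-0.075,0,0,0,-1,0.22,-0.005,-0.05,0,0,0,-1,0.22,-0.005,-0.03,0,0,0,-1]

```text
time: 32.8
tool_pos: [602.1, 121.6, 72.2]
tcp_rot: [-180.0, 0.0, 89.9]
ft_force: [-0.1, -0.1, -1.6]
finger_gap: 53.2
grip_force: 42.2
```

```bash
python3 - <<'E'
from h import *
s=sense();print(s["tool_pos"],s["tcp_rot"]); print(go([602.4,122.4,62],90))
E
```

```text
[602.06444304 121.64168109  72.22499627] [-1.79955419e+02  1.20398428e-02  8.98624110e+01]
[0.0019, 0.0009, 0.0256, -0.0001, 0.0, -0.0004]
```

Emit:
carry_out:
  increments: [0.001,0.001,0.012,0,0,0,-1,0.001,0.001,0.02,0,0,0,-1,0.001,0.001,0.025,0,0,0,-1,0.001,0.001,0.028,0,0,0,-1,0.001,0.001,0.03,0,0,0,-1,0.001,0.001,0.03,0,0,0,-1,0.001,0.001,0.03,0,0,0,-1,0.001,0.001,0.03,0,0,0,-1,0.001,0.001,0.03,0,0,0,-1,0.001,0.001,0.03,0,0,0,-1]

```text
time: 34.05
tool_pos: [602.9, 122.8, 61.5]
tcp_rot: [180.0, -0.0, 89.9]
ft_force: [0.2, 0.1, 1.6]
finger_gap: 52.9
grip_force: 42.2
```

Emit:
carry_out:
  increments: [0,0,0,0,0,0,0.4,0,0,0,0,0,0,0.6,0,0,0,0,0,0,1,0,0,0,0,0,0,1,0,0,0,0,0,0,1,0,0,0,0,0,0,1,0,0,-0.04,0,0,0,1,0,0,-0.12,0,0,0,1,0,0,-0.2,0,0,0,1,0,0,-0.22,0,0,0,1]

```text
time: 35.3
tool_pos: [604.8, 123.1, 153.6]
tcp_rot: [179.7, -0.0, 89.9]
ft_force: [0.5, 1.3, 0.5]
finger_gap: 85.5
grip_force: 0.0
```

```bash
python3 - <<'E'
from h import *
s=sense();print(s["tool_pos"],s["tcp_rot"]); print(go([446.2,90,150],90))
E
```

```text
[604.84432505 123.07906061 153.60589088] [ 1.79653571e+02 -4.23450259e-02  8.99193280e+01]
[-0.0833, -0.3965, 0.0066, 0.001, -0.0001, -0.0002]
```

Emit:
carry_out:
  increments: [-0.01,-0.04,0,0,0,0,1,-0.03,-0.13,0,0,0,0,1,-0.05,-0.24,0,0,0,0,1,-0.07,-0.34,0,0,0,0,1,-0.08,-0.385,0,0,0,0,1,-0.082,-0.391,0,0,0,0,1,-0.082,-0.391,0.04,0,0,0,1,-0.082,-0.391,0.1,0,0,0,1,-0.082,-0.391,0.12,0,0,0,1,-0.082,-0.391,0.12,0,0,0,1]

```text
time: 36.55
tool_pos: [445.9, 90.2, 100.2]
tcp_rot: [-179.9, 0.0, 89.9]
ft_force: [-0.1, 0.2, 0.1]
finger_gap: 85.3
grip_force: 0.0
```

```bash
python3 - <<'E'
from h import *
s=sense();print(s["tool_pos"],s["tcp_rot"]); print(go([446.2,90,25],90))
E
```

```text
[445.85256536  90.23124451 100.19104523] [-1.79866460e+02  9.32995986e-03  8.99143618e+01]
[-0.0005, 0.0013, 0.188, -0.0004, 0.0, -0.0002]
```

Emit:
carry_out:
  increments: [0,0,0.04,0,0,0,1,0,0,0.1,0,0,0,1,0,0,0.15,0,0,0,1,0,0,0.18,0,0,0,1,0,0,0.188,0,0,0,1,0,0,0.188,0,0,0,1,0,0,0.188,0,0,0,1,0,0,0.188,0,0,0,-1,0,0,0.188,0,0,0,-1,0,0,0.188,0,0,0,-1]

```text
time: 37.8
tool_pos: [446.7, 90.3, 26.6]
tcp_rot: [180.0, -0.0, 89.9]
ft_force: [-0.6, -0.4, 3.8]
finger_gap: 46.5
grip_force: 41.0
```

Emit:
carry_out:
  increments: [0,0,0,0,0,0,-1,0,0,0,0,0,0,-1,0,0,0,0,0,0,-1,0,0,0,0,0,0,-1,0,0,0,0,0,0,-1,0,0,0,0,0,0,-1,0,0,0,0,0,0,-1,0,0,0,0,0,0,-1,0,0,0,0,0,0,-1,0,0,0,0,0,0,-1]

```text
time: 39.05
tool_pos: [446.7, 90.3, 26.6]
tcp_rot: [180.0, -0.0, 89.9]
ft_force: [-1.1, 0.2, 5.5]
finger_gap: 46.2
grip_force: 41.2
```

```bash
python3 - <<'E'
from h import *
s=sense();print(s["tool_pos"],s["tcp_rot"]); print(go([604.4,34.6,130],90))
E
```

```text
[446.74214941  90.27027347  26.57939033] [ 1.79955383e+02 -4.50693917e-03  8.99148258e+01]
[-0.1386, 0.3946, -0.2583, 0.0001, -0.0, -0.0002]
```

Emit:
carry_out:
  increments: [0,0,-0.05,0,0,0,-1,0,0,-0.14,0,0,0,-1,-0.01,0.03,-0.23,0,0,0,-1,-0.04,0.1,-0.258,0,0,0,-1,-0.075,0.21,-0.258,0,0,0,-1,-0.11,0.31,-0.258,0,0,0,-1,-0.135,0.38,-0.258,0,0,0,-1,-0.139,0.394,-0.258,0,0,0,-1,-0.139,0.394,-0.258,0,0,0,-1,-0.139,0.394,-0.258,0,0,0,-1]

```text
time: 40.3
tool_pos: [602.8, 34.8, 128.9]
tcp_rot: [-179.9, -0.0, 89.9]
ft_force: [-0.1, 0.4, -1.3]
finger_gap: 46.2
grip_force: 41.5
```

```bash
python3 - <<'E'
from h import *
s=sense();print(s["tool_pos"],s["tcp_rot"]); print(go([604.4,34.6,42.5],90))
E
```

```text
[602.82072137  34.84796745 128.9411259 ] [-1.79938524e+02 -6.86087499e-03  8.99428844e+01]
[-0.0006, 0.0042, 0.2161, -0.0002, -0.0, -0.0002]
```

Emit:
carry_out:
  increments: [0,0.002,0.05,0,0,0,-1,0,0.002,0.11,0,0,0,-1,0,0.002,0.16,0,0,0,-1,0,0.002,0.19,0,0,0,-1,0,0.002,0.205,0,0,0,-1,0,0.002,0.212,0,0,0,-1,0,0.002,0.216,0,0,0,-1,0,0.002,0.216,0,0,0,-1,0,0.002,0.216,0,0,0,-1,0,0.002,0.216,0,0,0,-1]

```text
time: 41.55
tool_pos: [604.8, 34.4, 43.2]
tcp_rot: [180.0, 0.0, 89.9]
ft_force: [-0.0, -0.5, -1.4]
finger_gap: 46.0
grip_force: 41.5
```

Emit:
carry_out:
  increments: [0,-0.001,0.002,0,0,0,-1,0,-0.001,0.004,0,0,0,-1,0,-0.001,0.004,0,0,0,-1,0,-0.001,0.004,0,0,0,-1,0,-0.001,0.004,0,0,0,0.2,0,-0.001,0.004,0,0,0,0.5,0,-0.001,0.004,0,0,0,1,0,-0.001,0.004,0,0,0,1,0,-0.001,0.004,0,0,0,1,0,-0.001,0.004,0,0,0,1]

```text
time: 42.8
tool_pos: [604.2, 34.4, 41.3]
tcp_rot: [180.0, 0.0, 89.9]
ft_force: [0.3, -0.7, -0.5]
finger_gap: 85.4
grip_force: 0.0
```

Emit:
carry_out:
  increments: [0,0,-0.05,0,0,0,1,0,0,-0.15,0,0,0,1,0,0,-0.25,0,0,0,1,0,0,-0.35,0,0,0,1,-0.06,-0.06,-0.38,0,0,0,1,-0.16,-0.16,-0.38,0,0,0,1,-0.28,-0.26,-0.38,0,0,0,1,-0.4,-0.36,-0.38,0,0,0,1,-0.48,-0.4,-0.38,0,0,0,1,-0.5,-0.4,-0.38,0,0,0,1]

```text
time: 44.05
tool_pos: [443.3, -167.2, 195.1]
tcp_rot: [179.9, 0.1, 89.7]
ft_force: [0.9, -0.2, 0.1]
finger_gap: 85.2
grip_force: 0.0
```

```bash
python3 - <<'E'
from h import *
s=sense();print(s["time"],s["tool_pos"])
P={}
for n in("scene","top"):
    im=viewer.snapshot(n); cv2.imwrite(f"pics/{n}9.png",im[:,:,::-1]); P[n]=im
    c=viewer.get_calibration(n)
    for X in([600.5,210.2,120],[602.4,122.4,100],[604.4,34.6,80],[606.3,-53.4,60]): print(n,proj(c,np.array(X)).round(1))
g=lambda i:(255*(i[:,:,::-1]/255.)**.6).astype('uint8')
a=g(P["top"])[120:210,160:460]; b=g(P["scene"])[130:375,210:420]
cv2.imwrite("pics/f.png",np.vstack([cv2.resize(a,(780,234),interpolation=2),np.pad(cv2.resize(b,(300,350),interpolation=2),((0,0),(0,480),(0,0)))]))
E
```

```text
44.05 [ 443.34489804 -167.23866111  195.0976261 ]
scene [348.5 269.9]
scene [316.2 241.4]
scene [288.7 217.2]
scene [265.1 196.2]
top [229.5 152.2]
top [278.4 154.2]
top [325.5 156.1]
top [370.7 158.1]
```

View pics/f.png

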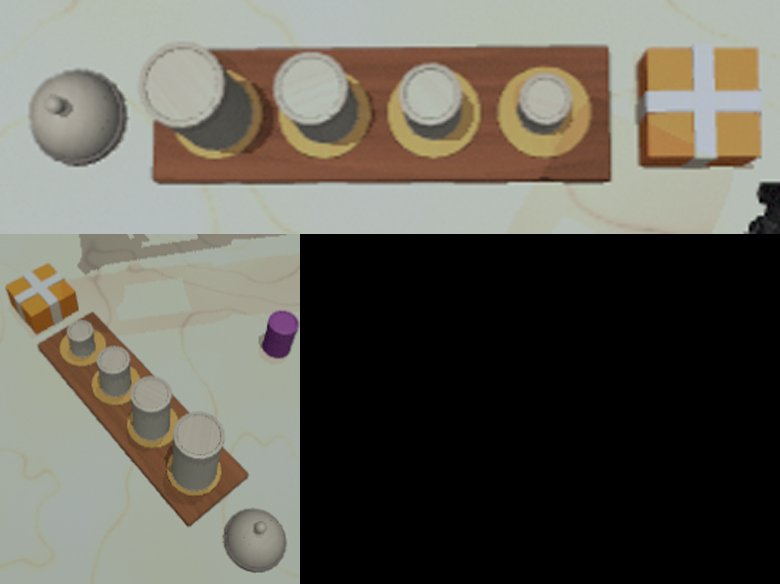

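In the final view the order bell→carton is tallest, second, third, shortest. In the top image the lids are at about (230,153), (280,154), (326,156.5) and (370,158), each within about 1.6 px of prediction. All are upright and centred within about 3 mm, and the bell and carton have not moved.

```bash
python3 -c "
from bench import order
print(order.hand_in())"
```

```text
the job is handed in; nothing more can be done
None
```

The job is handed in at about 44 s: the four tins stand upright on the discs, tallest by the bell down to shortest by the carton, centred within about 3 mm, after I corrected one tin I first set on the wrong disc.

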